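Balance the overfull jewel boxes in a stack

ROBOT

A 7-joint arm with a two-finger parallel gripper is mounted at the origin on the work surface. World frame = base frame: x ahead of the robot, y to its left, z up, the work surface at z = 0. Lengths are in m, angles in rad, forces in N, time in s.
With the tool pointing down it reaches from about 0.4 to 0.875 m from the base axis. Payload 19.3 kg.
Tool frame: the origin (TCP) lies where the fingers leave the gripper's body, on its centre line; the fingertips stand bot.tip_reach ahead of it and the grasp point (between the pads) lies 54 mm ahead of it (bot.tip_reach is the distance from the TCP to the fingertips, in m); z points along the fingers, y is the line along which they close (so a half turn about z gives the same grasp; the last joint's range is limited). The gripper opens to 85 mm and grips with 20 to 120 N. Pads are 22 mm wide; open, the fingers measure 114 mm over their backs; the gripper's body (76 mm by 85 mm) begins 54 mm behind the grasp point. The pads swing forward as they close: fully open they stand 13 mm farther back than shut.
Start: joints at [1.169, 0.521, -0.036, 1.599, 0.021, 1.021, -0.113], TCP at [0.204, -0.591, 0.304] pointing down, gripper open.
Joint ranges: [-2.91, 2.91], [-0.3, 2.13], [-1.5, 1.42], [0.17, 2.43], [-1.26, 4.41], [0.16, 1.93], [-2.52, 2.52]. Speed limits (rad/s): [1.89, 1.89, 2.39, 2.39, 3.01, 3.01, 3.01].

INTERFACE

Orientations are given as [roll, pitch, yaw] about the fixed x, y, z axes, in that order (R = Rz(yaw) Ry(pitch) Rx(roll)).
In Python, from workcell import bot gives the robot as it stands. The module is installed in compiled form; this text tells all that it offers.
- The arm moves only by the shell command python3 -m jog 'ROWS' [FORCE]. ROWS is JSON, a list that holds one entry, the list of rows, each a list of 7 numbers: the shift along the tool's x, y, z in mm, then the turn, a rotation vector about the tool's x, y, z in rad, then the opening, from 0 (shut) to 1 (fully open). In form: [[[tx, ty, tz, wx, wy, wz, fingers], ...]]. A call has 1 to 5 rows; each row shifts and turns the commanded pose from where the row before left it, along the tool's axes as they then stand; what a row does not reach is not made up. A row lasts 1/10 s, in which the tool goes at most 50 mm and 8.59 degrees, less where a joint would pass 70% of its speed; a pose out of reach is approached as far as the arm can. A call is refused whole if a number of a shift passes 50 or a number of a turn 0.15, either way. A call with a gripper value outside its range is refused whole. The fingers move at their own pace and stop on an object; FORCE is the grip in N (left out, the last holds). Time passes only in rows, so rows that do not move let the fingers close. It gives the time, the measured TCP pose, the force, the opening and the grip force at its end, in the units of the state.
- bot.observe(): the state, without advancing time (a new reading comes with each control period).
- bot.grab_frame(name): name is "scene" or "top" or "wrist"; returns a dict with "img" (384x512x3 uint8, red, green, blue), "intrinsics" (3x3 intrinsics, pixels), "R" (3x3) and "t" (3): a world point X has camera coordinates R X + t; the wrist camera has in their place "tool_from_camera" (4x4, takes a point from camera to tool coordinates, whose origin is the TCP and whose axes are the flange's). Camera axes: x right, y down, z forward; pixel columns grow to the right and rows downward; lengths in m; the calibration is good to about 2 mm. A picture is of the moment at which its call begins: read the wrist's pose just before it. There is no depth.
- bot.job_done(): hands the job in; it is judged then, once.
Trained networks look in a picture, given as the dict that the camera call returned (one of the last four; its "shot" number tells which), for a name from the list of things; names that differ only in an ending like _2 or _b are one class to them, and where a whole thing is asked for, a point or a joint stands for the part that bears it (a point fixed in the world has none). Each returns a list of dicts, best first, with "conf" (0 to 1); they miss things now and then, are a little off and sometimes report something else, mostly with a low value. They report only what shows in the picture. A call takes as long as a camera call. They do not tell look-alikes from the thing itself.
- bot.trace(query, picture): "region" (384x512 bool, what is visible of it).
- bot.spot_point(query, picture): "xyz" ([x, y, z] in m, in world coordinates, good to about 4 mm: a listed point, or the origin of a listed thing).
The state is a dict: "clock": time; "qpos": joint angles; "qd": joint speeds; "joint_efforts": joint torques, N m; "position": TCP position; "tool_rot": TCP orientation; "force": force on the tool from outside, world axes, zero at the start; "moment": the same for the moment, N m; "grip_width": finger opening in m; "finger_force": force on a finger pad.
Only numpy, scipy, OpenCV 4.12 (cv2) and the standard library are available. Lean on these libraries where they do the work, as an engineer would, in place of code of your own. Each camera call takes 0.05 s, during which the arm holds its last target. There are 200 camera calls.

TASK

Clear some room on the dresser: stack the red jewel box on the big wooden one where it stands, then the teal one on the red. Lay each in line with the box below but end for end (clasp towards the other's hinge), flat on the raised band across that lid and balanced there, with neither end tipped down on the lid; they are packed unevenly, so feel where each one balances, as the whole stack must stand by itself. Set them down without dropping or pressing hard, and leave the other things as they are.

Things in the scene. Friction and masses are not known exactly. Their poses are not given: they have to be found in the camera images.
- base: Large dark-wood trunk-style jewel box, 150 (x) x 84 mm (y), corners square: body 40 mm high with upright sides, flat lid 12 mm thick, too full to shut: held firmly ajar 2 to 8 deg (varies) about the hinge line at the +x end, 40 mm up; the lid does not give. Clasp at the -x end. A raised band crosses the lid's middle. Underside flat. Origin: centre of the underside. 0.83 kg.
- red: Red trunk-style jewel box, 128 (x) x 64 mm (y), corners cut 12 mm: body 36 mm high with upright sides, flat lid 11 mm thick, too full to shut: held firmly ajar 2 to 8 deg (varies) about the hinge line at the +x end, 36 mm up; the lid does not give. Clasp at the -x end. A raised band crosses the lid's middle. Underside flat. Origin: centre of the underside.
- teal: Teal trunk-style jewel box, 112 (x) x 58 mm (y), corners cut 7 mm: body 34 mm high with upright sides, flat lid 10 mm thick, too full to shut: held firmly ajar 2 to 8 deg (varies) about the hinge line at the +x end, 34 mm up; the lid does not give. Clasp at the -x end. A raised band crosses the lid's middle. Underside flat. Origin: centre of the underside.
- base_band (a point): Centre of the top of the flat raised band across the middle of the wooden box's lid: 28 mm along the box (x), 82 mm across (y), standing 6 mm above the lid. Its axes tilt with the lid: z square to the band, x towards the hinge end and downhill.
- red_band (a point): Centre of the top of the flat raised band across the middle of the red box's lid: 28 mm along the box (x), 62 mm across (y), standing 6 mm above the lid. Its axes tilt with the lid: z square to the band, x towards the hinge end and downhill.
- red_clasp (a point): Middle of the red box's clasp (-x) end, 10 mm below the body's top edge. The red box weighs about 0.56 kg, most of it a heavy load packed firmly at an unknown place: it balances at a point up to 39 mm from its middle, either way along x (on its centre line, about 17 mm above the underside).
- teal_clasp (a point): Middle of the teal box's clasp (-x) end, 10 mm below the body's top edge. The teal box weighs about 0.26 kg and is packed the same way: it balances at a point up to 30 mm from its middle, either way along x (on its centre line, about 18 mm above the underside).
- pump_a: Lilac high-heeled shoe, 195 mm long, 111 mm high; bystander. Origin on the surface below its middle, toe to -x.
- pump_b: Its mate, the same; bystander.
- hairbrush: Wooden hairbrush, 210 mm long, 25 mm high; bystander. Origin under its middle, handle to -x.
- glasses_case: Brown oval glasses case, 150 x 60 x 40 mm; bystander. Origin under its middle.
- dish: White ceramic ring dish, 104 mm across, 22 mm high; bystander. Origin under its middle.
- perfume: Pink glass perfume bottle, 34 x 60 mm, 108 mm high, with a black cap; bystander. Origin under its middle.
- cream_jar: White jar with a brass cap, 68 mm across, 55 mm high; bystander. Origin under its middle.
There are look-alikes about, which are no part of the job. What is shaped like the red but green or purple is not meant.

How it is judged:
By the outcome, as a careful person would: the job done as asked, in the order asked, and still so for the second after the job is handed in, with the robot touching nothing.
It also fails if it takes over 72 s, if anything falls off the work surface, if the arm or the gripper's body presses on something with over 40 N, if the wrist force passes 120 N, or if a joint passes its speed limit or range.

## Working session

There is one attempt and no reset: what is moved stays moved. The work goes in short steps, Python scripts to look and compute and a shell command to move; the robot and the scene stay as the last step left them, time stands still between calls to the robot, and variables do not carry over. Pictures are saved under pics/ and viewed, at most 13 in all, crops included, and the job is handed in when it is done.

```bash
mkdir -p pics; cat > h.py <<'E'
import numpy as np, cv2
from workcell import bot
from scipy.spatial.transform import Rotation as Ro
def snap(n,f=None):
    p=bot.grab_frame(n)
    if f: cv2.imwrite('pics/'+f,p['img'][:,:,::-1])
    return p
def proj(p,X):
    c=p['R']@np.asarray(X,float)+p['t']; u=p['intrinsics']@c; return u[:2]/u[2]
def st():
    s=bot.observe(); 
    return s
E
python3 - <<'E'
from h import *
s=bot.observe(); print({k:np.round(v,3).tolist() if not isinstance(v,(int,float)) else v for k,v in s.items()}, bot.tip_reach)
a=snap('scene');b=snap('top')
cv2.imwrite('pics/a.png',a['img'][:,:,::-1]);cv2.imwrite('pics/b.png',b['img'][:,:,::-1])
for n,p in(('scene',a),('top',b)):
    for q in ['base','red','teal','base_band','red_band','red_clasp','teal_clasp','pump_a','hairbrush','glasses_case','dish','perfume','cream_jar']:
        print(n,q,[(np.round(r['xyz'],3).tolist(),round(r['conf'],2),proj(p,r['xyz']).astype(int).tolist()) for r in bot.spot_point(q,p)[:4]])
E
```

```text
{'clock': 0.0, 'qpos': [1.169, 0.522, -0.036, 1.6, 0.021, 1.021, -0.113], 'qd': [0.0, -0.0, 0.0, -0.001, -0.001, -0.001, 0.001], 'joint_efforts': [0.002, -92.71, 1.981, -36.992, 0.018, 0.008, 0.0], 'position': [0.204, -0.591, 0.303], 'tool_rot': [-3.14, 0.0, 0.332], 'force': [0.084, -0.336, -0.439], 'moment': [0.007, -0.015, 0.022], 'finger_force': 0.0, 'grip_width': 0.08549473037873612} 0.0726
scene base [([0.501, -0.025, -0.002], 0.59, [252, 216])]
scene red [([0.314, -0.158, -0.0], 0.97, [225, 179]), ([0.19, -0.301, 0.004], 0.84, [197, 157]), ([0.498, -0.238, 0.002], 0.55, [188, 207])]
scene teal [([0.537, 0.243, -0.001], 0.86, [335, 234])]
scene base_band [([0.502, -0.032, 0.063], 0.77, [249, 200])]
scene red_band [([0.499, -0.231, 0.055], 0.94, [189, 194]), ([0.317, -0.158, 0.053], 0.79, [224, 167]), ([0.652, 0.443, -0.0], 0.45, [408, 271])]
scene red_clasp [([0.36, -0.108, 0.029], 0.91, [235, 181]), ([0.241, -0.348, 0.03], 0.89, [181, 157]), ([0.506, -0.301, 0.027], 0.83, [168, 200]), ([0.384, -0.397, 0.003], 0.48, [155, 182])]
scene teal_clasp [([0.49, 0.281, 0.025], 0.74, [34
[... 969 characters left out ...]
 -0.349, 0.025], 0.73, [347, 256]), ([0.361, -0.104, 0.024], 0.55, [279, 223]), ([0.368, 0.415, 0.0], 0.24, [138, 222])]
top teal_clasp [([0.494, 0.279, 0.024], 0.59, [174, 187])]
top pump_a [([0.687, 0.336, -0.001], 0.77, [161, 137]), ([0.652, 0.44, 0.004], 0.58, [133, 146])]
top hairbrush [([0.738, -0.044, -0.003], 0.97, [262, 124]), ([0.539, 0.245, -0.003], 0.56, [185, 176])]
top glasses_case [([0.387, -0.398, -0.0], 0.9, [358, 217])]
top dish [([0.376, 0.069, 0.001], 0.66, [231, 220])]
top perfume [([0.711, -0.302, 0.001], 0.49, [330, 131])]
top cream_jar [([0.367, 0.416, -0.002], 0.81, [138, 222]), ([0.736, -0.045, -0.004], 0.36, [262, 125]), ([0.498, -0.027, -0.002], 0.35, [257, 187])]
```

```bash
python3 - <<'E'
import cv2,numpy as np
a=cv2.imread('pics/a.png')[130:310,120:440];b=cv2.imread('pics/b.png')[90:300,100:380]
a=cv2.resize(a,(533,300),interpolation=2);b=cv2.resize(b,(400,300))
c=np.zeros((600,800,3),'uint8');c[:300,:533]=a;c[300:,:400]=b
c[300:,400:]=cv2.resize(cv2.imread('pics/b.png')[160:290,250:423],(400,300))
cv2.imwrite('pics/c.png',c)
E
```

```text
(no output)
```

View pics/c.png

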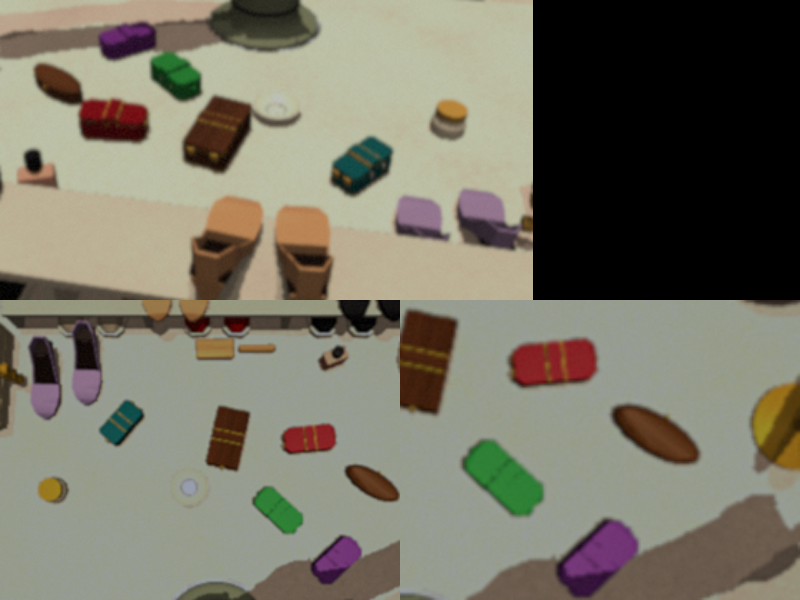

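Candidates for red in the top view are red (315,186), green (292,236) and purple (332,270). I choose (315,186), which is the only red one. Next is a closer look with the wrist camera.

```bash
python3 -m jog '[[[40,-30,-5,0,0,0,1],[40,-30,-5,0,0,0,1],[40,-30,-5,0,0,0,1],[40,-30,-5,0,0,0,1],[40,-30,-5,0,0,0,1]]]' | tail -c 300
python3 -m jog '[[[40,-30,-5,0,0,0,1],[40,-30,-5,0,0,0,1],[40,-30,-5,0,0,0,1],[40,-30,-5,0,0,0,1],[0,0,0,0,0,0,1]]]'
cat >> h.py <<'E'
def wrist(f=None):
    s=bot.observe(); p=snap('wrist',f)
    T=np.eye(4); T[:3,:3]=Ro.from_euler('xyz',s['tool_rot']).as_matrix(); T[:3,3]=s['position']
    C=np.linalg.inv(T@p['tool_from_camera']); q=dict(p); q['R']=C[:3,:3]; q['t']=C[:3,3]
    return p,q
def spots(p,q,names):
    for n in names: print(n,[(np.round(r['xyz'],3).tolist(),round(r['conf'],2),proj(q,r['xyz']).astype(int).tolist()) for r in bot.spot_point(n,p)[:3]])
E
python3 - <<'E'
from h import *
p,q=wrist('w1.png'); print(-q['R'].T@q['t'],q['intrinsics'][0,0])
spots(p,q,['base','base_band','red','red_band','red_clasp','teal','teal_clasp'])
E
```

```text
clock: 1.9
position: [0.3439, -0.3832, 0.3292]
tool_rot: [3.141, -0.0, 0.332]
force: [1.7, 0.2, 0.3]
grip_width: 0.0855
finger_force: 0.0
clock: 2.4
position: [0.4582, -0.2146, 0.3495]
tool_rot: [-3.141, -0.003, 0.34]
force: [-0.2, -0.8, -0.8]
grip_width: 0.0852
finger_force: 0.0
[ 0.53551158 -0.18726531  0.41864883] 338.3294961491097
base [([0.504, -0.027, 0.007], 0.91, [110, 59])]
base_band [([0.501, -0.027, 0.058], 0.57, [89, 58])]
red [([0.318, -0.156, 0.003], 0.95, [177, 233]), ([0.494, -0.237, 0.003], 0.87, [279, 129]), ([0.196, -0.301, 0.001], 0.87, [249, 331])]
red_band [([0.194, -0.298, 0.049], 0.98, [246, 356]), ([0.319, -0.157, 0.052], 0.88, [169, 250]), ([0.5, -0.232, 0.058], 0.76, [282, 129])]
red_clasp [([0.505, -0.3, 0.028], 0.92, [336, 141]), ([0.236, -0.346, 0.025], 0.82, [287, 330]), ([0.362, -0.114, 0.024], 0.61, [150, 199])]
teal []
teal_clasp []
```

View pics/w1.png

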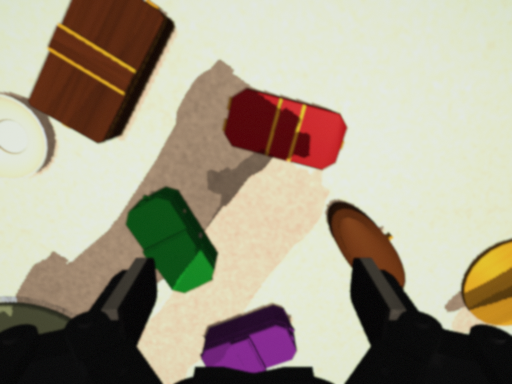

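```bash
python3 - <<'E'
import cv2,numpy as np
a=cv2.imread('pics/a.png');w=cv2.imread('pics/w1.png')
f=lambda i,x,y,s,W,H:cv2.resize(i[y:y+H//s,x:x+W//s],(W,H),interpolation=2)
c=np.vstack([np.hstack([f(a,163,180,6,300,300),f(a,220,180,5,300,300)[:,:],f(a,312,208,5,200,300)]),
 np.hstack([f(w,20,0,2,400,300),f(w,210,75,3,400,300)])])
cv2.imwrite('pics/d.png',c)
E
```

```text
(no output)
```

View pics/d.png

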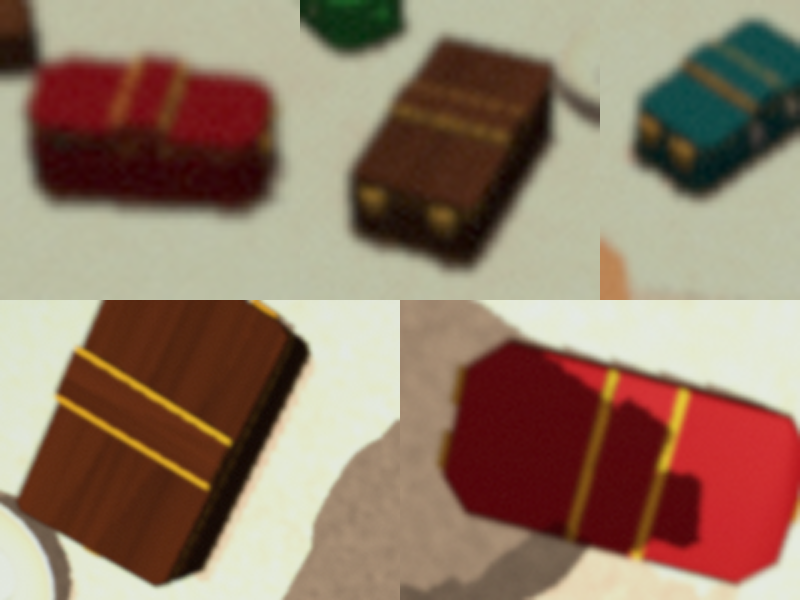

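The pairs of gold fittings are hinges. The base hinge is at the +x end, the red hinge at the +y end, and the teal hinge at the near end. The network's clasp points agree. Next I turn to align with red, then fit box models (pose and lid tilt) to the traced regions.

```bash
python3 -m jog '[[[0,0,0,0,0,-0.134,1],[0,0,0,0,0,-0.134,1],[0,0,0,0,0,-0.134,1],[0,0,0,0,0,-0.134,1],[0,0,0,0,0,-0.134,1]]]' >/dev/null
python3 -m jog '[[[0,0,0,0,0,-0.134,1],[0,0,0,0,0,-0.134,1],[0,0,0,0,0,-0.134,1],[0,0,0,0,0,-0.134,1],[0,0,0,0,0,-0.134,1]]]' >/dev/null
python3 -m jog '[[[-30,39,0,0,0,0,1],[0,0,0,0,0,0,1],[0,0,0,0,0,0,1]]]'
cat >> h.py <<'E'
from scipy.optimize import minimize
B={'base':(.150,.084,.040,.012,0),'red':(.128,.064,.036,.011,.012),'teal':(.112,.058,.034,.010,.007)}
def prism(L,W,c,z0,z1):
    o=[(L/2-c,W/2),(L/2,W/2-c),(L/2,-W/2+c),(L/2-c,-W/2),(-L/2+c,-W/2),(-L/2,-W/2+c),(-L/2,W/2-c),(-L/2+c,W/2)]
    return np.array([(x,y,z) for z in(z0,z1) for x,y in o])
def model(n,v):
    L,W,H,l,c=B[n]; x,y,yaw,th=v
    lid=[prism(L,W,c,0,l),prism(.028,W-.002,0,l,l+.006)]
    R=Ro.from_euler('y',th).as_matrix(); h=np.array([L/2,0,H])
    P=[prism(L,W,c,0,H)]+[(a-[L/2,0,0])@R.T+h for a in lid]
    Z=Ro.from_euler('z',yaw).as_matrix()
    return [a@Z.T+[x,y,0] for a in P], (np.array([-L/2,0,l+.006])@R.T+h)@Z.T+[x,y,0]
def mask(n,v,q,S=4):
    m=np.zeros((384*S,512*S),np.uint8)
    for a in model(n,v)[0]:
        c=a@q['R'].T+q['t']; u=c@q['intrinsics'].T; u=u[:,:2]/u[:,2:]
        cv2.fillConvexPoly(m,np.int32(np.round(cv2.convexHull(np.float32((u+.5)*S*16-8))[:,0])),255,shift=4)
    return cv2.resize(m,(512,384),interpolation=cv2.INTER_AREA)/255.
def best(n,p,q,near):
    best=None
    for r in bot.trace(n,p):
        m=r['region'].astype(float); ys,xs=np.nonzero(m)
        d=np.hypot(*(np.array([xs.mean(),ys.mean()])-proj(q,near)))
        if d<25: return m
def fit(n,v0,views):  # views: list of (q,mask)
    sc=np.array([.004,.004,.05,.03]); v0=np.array(v0,float)
    def f(u):
        v=v0+u*sc; return sum(np.abs(mask(n,v,q)-m).sum()/m.sum() for q,m in views)+.02*max(0,abs(v[3]-.087)-.055)/.01
    r=min((minimize(f,[0,0,0,k],method='Nelder-Mead',options=dict(xatol=.02,fatol=1e-4,initial_simplex=np.array([0,0,0,k])+np.vstack([np.zeros(4),np.eye(4)]))) for k in(-.6,.6)),key=lambda r:r.fun)
    return v0+r.x*sc, r.fun
E
python3 - <<'E'
from h import *
import pickle
p,q=wrist('w2.png'); V={'w':(p,q)}
for k in('top','scene'): a=snap(k); V[k]=(a,a)
G={'base':(.502,-.027,-.15,.09),'red':(.5,-.238,1.68,.09),'teal':(.538,.245,-.65,.09)}
D={}
for n,g in G.items():
    vs=[]
    for k,(p,q) in V.items():
        if n=='teal' and k=='w': continue
        m=best(n,p,q,(g[0],g[1],.025))
        if m is not None: vs.append((q,m)); print(n,k,m.sum())
    D[n]=vs
    v,f=fit(n,g,vs); print(n,np.round(v,4),'deg',np.rad2deg(v[2:]).round(2),'cost',round(f,3),'band',model(n,v)[1].round(4))
    for c in vs: vv,ff=fit(n,v,[c]); print('   single',np.round(vv,4),round(ff,3))
pickle.dump(D,open('D.pkl','wb'))
print(bot.observe()['force'],bot.observe()['moment'])
E
```

```text
clock: 4.1
position: [0.4966, -0.2468, 0.348]
tool_rot: [-3.141, -0.001, 1.67]
force: [-0.3, 1.3, -0.3]
grip_width: 0.0852
finger_force: 0.0
base top 1010.0
base scene 1310.0
base [ 0.5002 -0.0289 -0.2086  0.0323] deg [-11.95   1.85] cost 0.116 band [ 0.5009 -0.0291  0.0604]
   single [ 0.499  -0.0294 -0.2209  0.0673] 0.045
   single [ 0.5026 -0.0279 -0.1856  0.0322] 0.051
red w 6736.0
red top 552.0
red scene 979.0
red [ 0.4999 -0.2366  1.6627  0.0342] deg [95.27  1.96] cost 0.382 band [ 0.4999 -0.236   0.0552]
   single [ 0.5003 -0.2356  1.6633  0.0577] 0.029
   single [ 0.4964 -0.2309  1.6724  0.0385] 0.241
   single [ 0.5013 -0.2376  1.627   0.0404] 0.039
teal top 609.0
teal [ 0.5383  0.2417 -0.6804  0.1377] deg [-38.98   7.89] cost 0.062 band [0.5405 0.24   0.0575]
   single [ 0.5385  0.2417 -0.682   0.1319] 0.063
[0.60814467 0.07094723 0.28976746] [-0.02312109 -0.01437651 -0.00750679]
```

View pics/w2.png

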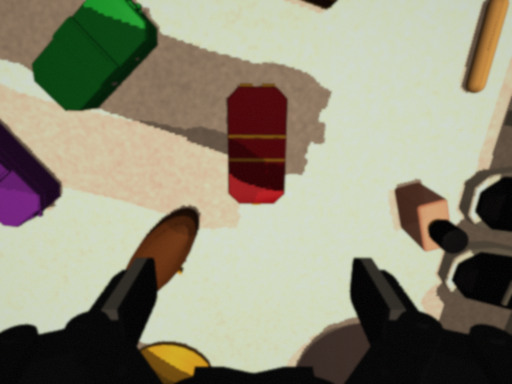

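```bash
python3 -m jog '[[[0,0,50,0,0,0,1],[0,0,50,0,0,0,1],[0,0,40,0,0.145,0,1],[0,0,0,0,0.145,0,1],[0,0,0,0,0.145,0,1]]]' >/dev/null
python3 -m jog '[[[0,0,0,0,0.145,0,1],[0,0,0,0,0.145,0,1],[0,0,0,0,0.145,0,1],[0,0,0,0,0,0,1],[0,0,0,0,0,0,1]]]'
python3 - <<'E'
from h import *
import pickle
D=pickle.load(open('D.pkl','rb'))
p,q=wrist('w3.png'); m=best('base',p,q,(.5,-.029,.03)); g=(.5,-.029,-.2,.06)
D['base'].append((q,m)); pickle.dump(D,open('D.pkl','wb'))
for vs in([(q,m)],D['base']):
    v,f=fit('base',g,vs); print(np.round(v,4),np.rad2deg(v[2:]).round(2),round(f,3),model('base',v)[1].round(4))
c=p['img'].copy(); e=(mask('base',v,q)>.5).astype('uint8')
cv2.drawContours(c,cv2.findContours(e,0,2)[0],-1,(0,255,0),1);cv2.drawContours(c,cv2.findContours(m.astype('uint8'),0,2)[0],-1,(0,0,255),1)
cv2.imwrite('pics/w3o.png',c[:,:,::-1])
E
```

```text
clock: 5.65
position: [0.4966, -0.2461, 0.2082]
tool_rot: [-3.141, -0.868, 1.671]
force: [0.1, 0.1, 1.2]
grip_width: 0.0852
finger_force: 0.0
[ 0.5013 -0.028  -0.2139  0.0322] [-12.26   1.84] 0.027 [ 0.5019 -0.0282  0.0604]
[ 0.5011 -0.0287 -0.2076  0.0323] [-11.9    1.85] 0.149 [ 0.5018 -0.0288  0.0604]
```

View pics/w3o.png

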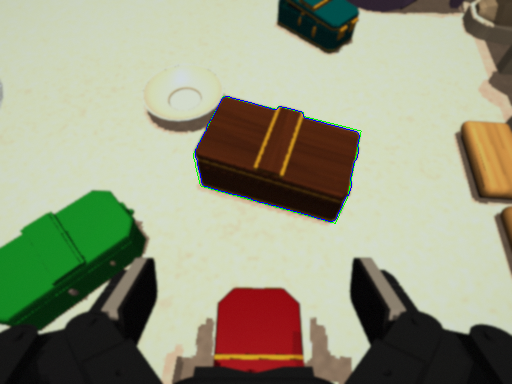

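The model fit overlays the base well: centre at about px (277,160), yaw -12.2°, lid tilt about 2°, band top at (0.502,-0.028,0.060). Now grasp red.

```bash
python3 -m jog '[[[0,0,0,0,-0.145,0,1],[0,0,0,0,-0.145,0,1],[0,0,0,0,-0.145,0,1],[0,0,0,0,-0.145,0,1],[0,0,0,0,-0.145,0,1]]]' >/dev/null
python3 -m jog '[[[0,0,0,0,-0.145,0,1],[9,4,0,0,0,0.008,1],[0,0,40,0,0,0,1],[0,0,40,0,0,0,1],[0,0,0,0,0,0,1]]]'
python3 -m jog '[[[0,0,20,0,0,0,1],[0,0,20,0,0,0,1],[0,0,8,0,0,0,1],[0,0,0,0,0,0,1]]]' 
python3 - <<'E'
from h import *
S=[bot.observe() for _ in range(1)]
snap('top')
S.append(bot.observe())
for s in S: print(np.round(s['position'],4),np.round(s['tool_rot'],4),np.round(s['force'],2),np.round(s['moment'],4))
E
```

```text
clock: 6.75
position: [0.4981, -0.2355, 0.1255]
tool_rot: [-3.136, -0.005, 1.664]
force: [-0.6, -0.3, 0.5]
grip_width: 0.0857
finger_force: 0.0
clock: 7.15
position: [0.4998, -0.2368, 0.0812]
tool_rot: [-3.141, -0.001, 1.663]
force: [-0.7, -0.7, 0.2]
grip_width: 0.0852
finger_force: 0.0
[ 0.4998 -0.2368  0.0812] [-3.1414e+00 -1.1000e-03  1.6632e+00] [-0.69 -0.69  0.21] [-0.0747  0.0164  0.0176]
[ 0.5001 -0.2369  0.0817] [ 3.1411e+00 -4.0000e-04  1.6633e+00] [1.18 0.52 0.98] [-0.0034  0.0028 -0.0046]
```

```bash
python3 -m jog '[[[0,0,3,0,0,0,1],[0,0,0,0,0,0,0],[0,0,0,0,0,0,0],[0,0,0,0,0,0,0],[0,0,0,0,0,0,0]]]' 100
python3 -m jog '[[[0,0,0,0,0,0,0],[0,0,-5,0,0,0,0],[0,0,-15,0,0,0,0],[0,0,-15,0,0,0,0],[0,0,0,0,0,0,0]]]'
cat >> h.py <<'E'
def feel(n=20):
    P=[];
    for _ in range(n):
        bot.grab_frame('top'); P.append(bot.observe())
    F=np.array([s['force'] for s in P]);M=np.array([s['moment'] for s in P]);s=P[-1]
    print('F',F.mean(0).round(3),F.std(0).round(2),'M',M.mean(0).round(4),M.std(0).round(4),np.round(s['position'],4),np.round(s['tool_rot'],4),s['grip_width'],s['finger_force'],s['clock'])
    return F.mean(0),M.mean(0),s
E
python3 - <<'E'
from h import *
F,M,s=feel(20)
ax=np.array([np.cos(1.663),np.sin(1.663),0]); t=np.cross(ax,[0,0,-1]); print('M about',M@t, M@ax, 'mm',M@t/-F[2]*1000)
E
```

```text
clock: 7.7
position: [0.4997, -0.2369, 0.0785]
tool_rot: [3.141, 0.0, 1.664]
force: [-2.9, 1.3, 12.4]
grip_width: 0.0629
finger_force: 109.1
clock: 8.2
position: [0.5006, -0.2373, 0.1152]
tool_rot: [3.139, 0.002, 1.663]
force: [1.1, -0.6, -5.9]
grip_width: 0.0629
finger_force: 111.4
F [-0.035  0.036 -5.489] [0.42 0.42 0.61] M [-0.1882 -0.016   0.0049] [0.027  0.0271 0.0293] [ 0.4996 -0.2368  0.1127] [-3.1416 -0.      1.6638] 0.06326133549410827 111.36057257652283 9.2
M about 0.1888490851581338 0.0014199416386964008 mm 34.40679485228601
```

Red weighs 0.56 kg and its centre of mass (CoM) is 34 mm towards its hinge. Red's CoM will go about 6 mm to the clasp side of the base band's middle, so that the whole stack ends up centred once teal is on.

```bash
python3 -m jog '[[[0,0,-30,0,0,0,0],[0,0,-30,0,0,0,0],[10,2,-20,0,0,0,0],[22,6,0,0,0,0,0],[28,7,0,0,0,0,0]]]' >/dev/null
python3 -m jog '[[[28,7,0,0,0,0,0],[28,7,0,0,0,0,0],[28,7,0,0,0,0,0],[28,7,0,0,0,-0.05,0],[20,6,0,0,0,-0.10,0]]]' >/dev/null
python3 -m jog '[[[0,0,0,0,0,-0.14,0],[0,0,0,0,0,-0.14,0],[0,0,0,0,0,-0.14,0],[0,0,0,0,0,-0.14,0],[0,0,0,0,0,-0.14,0]]]' >/dev/null
python3 -m jog '[[[0,0,0,0,0,-0.14,0],[0,0,0,0,0,-0.14,0],[0,0,0,0,0,-0.137,0],[0,0,0,0,0.032,0,0],[0,0,0,0,0,0,0]]]'
python3 - <<'E'
from h import *
F,M,s=feel(12)
R=Ro.from_euler('xyz',s['tool_rot']).as_matrix(); print('tool M',(R.T@M).round(4), 'com x mm', (R.T@M)[1]/(R.T@F)[2]*-1000)
d=np.array([.532,-.0347,.138])-s['position']; print('tool delta mm',(R.T@d*1000).round(1),'x axis',R[:,0].round(4),np.rad2deg(np.arctan2(R[1,0],R[0,0])))
snap('scene','s2.png'); i=cv2.imread('pics/s2.png')[120:270,170:370]; cv2.imwrite('pics/s2c.png',cv2.resize(i,(800,600),interpolation=2))
E
```

```text
clock: 11.2
position: [0.5298, -0.0412, 0.1926]
tool_rot: [3.141, -0.033, 2.93]
force: [0.3, 0.3, -5.9]
grip_width: 0.0628
finger_force: 114.1
F [-0.279  0.146 -5.808] [0.43 0.25 0.5 ] M [-0.0459 -0.2709  0.0063] [0.019  0.0221 0.0225] [ 0.5296 -0.0409  0.1927] [-3.1416 -0.0319  2.9308] 0.06274543307674647 114.05584931373596 11.8
tool M [-0.0116 -0.2745 -0.0067] com x mm 47.214566504056556
tool delta mm [-2.8  6.5 54.6] x axis [-0.9774  0.2091  0.0319] 167.92276061388327
```

View pics/s2c.png

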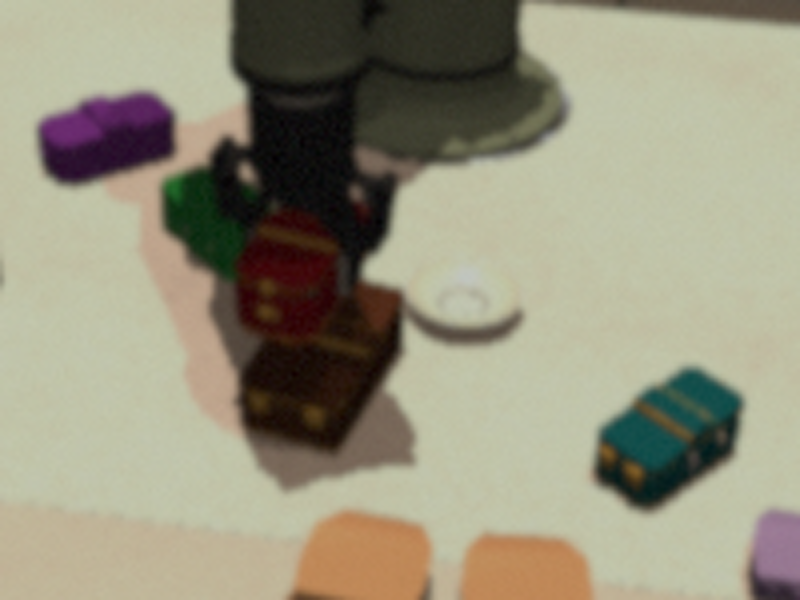

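The picture shows red held over the base at about px (288,275), with the clasp end facing the camera. The moment reading disagrees with the first one, so I measure again and check for slip with the box fit.

```bash
cat >> h.py <<'E'
def held(n,gx,gz,rot,s,c=0):
    # box model pts in world when held: gx,gz = TCP-to-centre offset(tool x), underside dist below TCP, rot = slip about tool y
    pass
E
python3 - <<'E'
from h import *
for k in range(2):
    F,M,s=feel(12); R=Ro.from_euler('xyz',s['tool_rot']).as_matrix(); print('tool M',(R.T@M).round(4),(R.T@M)[1]/(R.T@F)[2]*-1000)
a=snap('scene')
# slip check: fit shift along tool x, z and rotation about tool y of the held box to the trace
n='red'; T0=s['position']
def mk(v,q,S=4):
    m=np.zeros((384*S,512*S),np.uint8)
    A=Ro.from_euler('y',v[2]).as_matrix()
    for P in model(n,(0,0,0,.05))[0]:
        P=(P-[0,0,.028])@Ro.from_euler('x',np.pi).as_matrix().T   # to tool axes (x same, y,z flipped)
        P=P@A.T+[v[0],0,.0505+v[1]]
        P=P@R.T+T0; c=P@q['R'].T+q['t'];u=c@q['intrinsics'].T;u=u[:,:2]/u[:,2:]
        cv2.fillConvexPoly(m,np.int32(np.round(cv2.convexHull(np.float32((u+.5)*S*16-8))[:,0])),255,shift=4)
    return cv2.resize(m,(512,384),interpolation=3)/255.
for r in bot.trace('red',a)[:4]:
    g=r['region']; ys,xs=np.nonzero(g); print(r['conf'],xs.mean(),ys.mean(),g.sum())
    if np.hypot(xs.mean()-242,ys.mean()-189)<15:
        X,Y=np.meshgrid(range(512),range(384)); W=(Y>=ys.min()+4)  # ignore the top, hidden by the gripper
        f=lambda v:np.abs((mk(v,a)-g)*W).sum()
        res=min((minimize(f,x0,method='Nelder-Mead',options=dict(initial_simplex=np.array(x0)+np.vstack([np.zeros(3),np.diag([.005,.005,.08])]))) for x0 in([0,0,0],[0,0,.2],[0,0,-.2])),key=lambda r:r.fun)
        print('slip fit',res.x,res.fun,'noslip',f([0,0,0]))
E
```

```text
F [-0.071  0.14  -5.769] [0.42 0.41 0.5 ] M [-0.0417 -0.2606  0.002 ] [0.0217 0.0294 0.0275] [ 0.5296 -0.0409  0.1927] [ 3.1416 -0.032   2.9307] 0.06287977880056146 114.05519485473633 12.45
tool M [-0.0137 -0.2635 -0.0024] 45.6799921071768
F [-0.019  0.013 -5.49 ] [0.54 0.52 0.47] M [-0.0541 -0.2672 -0.0087] [0.0252 0.032  0.0303] [ 0.5296 -0.0409  0.1927] [ 3.1416 -0.032   2.9308] 0.06262573095510575 114.05503392219543 13.05
tool M [-0.0033 -0.2726  0.0086] 49.67387465215976
0.85 196.3167701863354 154.28571428571428 644
0.82 218.93201133144476 174.95184135977337 353
0.8 241.51146131805157 189.63896848137537 698
slip fit [-0.00818774 -0.01571103  0.48288852] 141.64313725490194 noslip 173.58431372549023
```

```bash
python3 - <<'E'
from h import *
p=snap('wrist'); C=np.linalg.inv(p['tool_from_camera']); i=p['img'].copy(); K=p['intrinsics']
for rot,col in((0,(255,255,255)),(-.15,(0,255,255)),(.15,(255,255,0))):
    A=Ro.from_euler('y',rot).as_matrix()
    for k,P in enumerate(model('red',(0,0,0,.05))[0]):
        P=(P-[0,0,.028])@np.diag([1,-1,-1])@A.T+[0,0,.0505]
        c=P@C[:3,:3].T+C[:3,3]; 
        c=c[c[:,2]>.01]; u=c@K.T;u=u[:,:2]/u[:,2:]
        if k<2 and len(u)>2: cv2.polylines(i,[np.int32(cv2.convexHull(np.float32(u)))],True,col,1)
cv2.imwrite('pics/w4.png',cv2.resize(i[:,:,::-1],(800,600)))
E
```

```text
(no output)
```

View pics/w4.png

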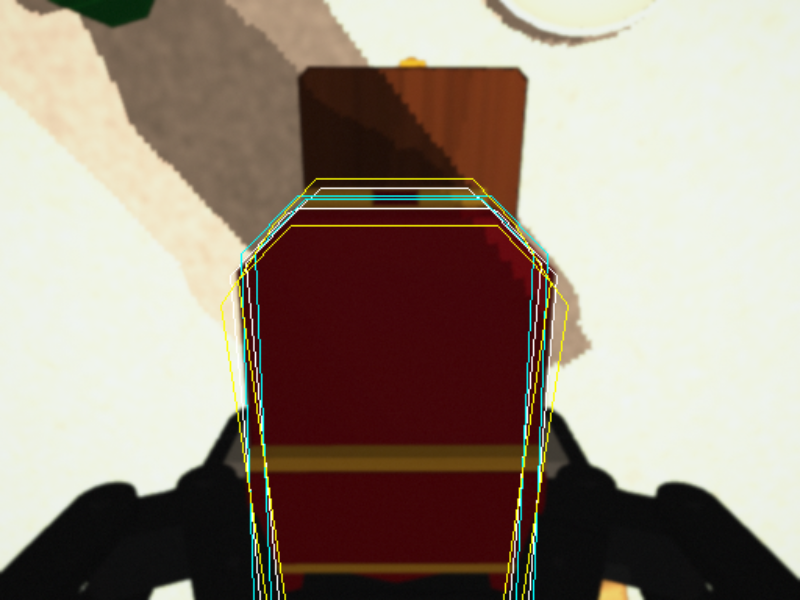

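```bash
python3 -m jog '[[[0,0,0,0,-0.032,0,0],[0,0,0,0,0,0,0],[0,0,0,0,0,0,0]]]' | head -3
cat > f.py <<'E'
from h import *
F,M,s=feel(15); R=Ro.from_euler('xyz',s['tool_rot']).as_matrix(); print('tool M',(R.T@M).round(4),(R.T@M)[1]/-5.5*1000)
E
python3 f.py
python3 -m jog '[[[0,0,0,0,-0.1,0,0],[0,0,0,0,-0.1,0,0],[0,0,0,0,0,0,0],[0,0,0,0,0,0,0]]]' | head -3
python3 f.py
```

```text
clock: 13.5
position: [0.5295, -0.0409, 0.1928]
tool_rot: [-3.141, -0.001, 2.931]
F [-0.066 -0.151 -5.775] [0.61 0.5  0.45] M [-0.0213 -0.1953  0.0103] [0.0395 0.0246 0.036 ] [ 0.5296 -0.0409  0.1927] [3.1416 0.     2.9307] 0.06308161897954556 113.99394929409027 14.25
tool M [-0.02   -0.1954 -0.0103] 35.53579052589368
clock: 14.65
position: [0.5296, -0.0408, 0.193]
tool_rot: [-3.141, 0.198, 2.931]
F [ 0.018  0.024 -5.588] [0.43 0.5  0.5 ] M [ 0.0628  0.256  -0.0031] [0.0348 0.0263 0.0236] [ 0.5296 -0.0409  0.1927] [-3.1416  0.2     2.9308] 0.06254250090936316 114.03477072715759 15.4
tool M [-0.007   0.2635  0.0046] -47.90406404239786
```

The moment offset comes from the gripper's own weight when it is tilted. Level readings agree with each other, with the CoM at about 35 mm. I restore the tilt, centre over the band, and descend.

```bash
python3 -m jog '[[[0,0,0,0,0.116,0,0],[0,0,0,0,0.116,0,0],[-2.8,6.5,20,0,0,0,0],[0,0,20,0,0,0,0],[0,0,0,0,0,0,0]]]'
python3 -m jog '[[[0,0,5,0,0,0,0],[0,0,2.5,0,0,0,0],[0,0,1.5,0,0,0,0],[0,0,1,0,0,0,0],[0,0,0,0,0,0,0]]]'
python3 - <<'E'
from h import *
feel(3)
E
```

```text
clock: 15.9
position: [0.5315, -0.0348, 0.1507]
tool_rot: [-3.141, -0.035, 2.931]
force: [-0.0, 0.1, -5.5]
grip_width: 0.0625
finger_force: 113.8
clock: 16.4
position: [0.5322, -0.0348, 0.1429]
tool_rot: [-3.142, -0.032, 2.931]
force: [-0.5, 0.4, -5.2]
grip_width: 0.0629
finger_force: 114.0
F [ 0.126  0.015 -5.782] [0.24 0.36 0.16] M [-0.0713 -0.2479 -0.0093] [0.0443 0.0291 0.0241] [ 0.5322 -0.0348  0.1428] [-3.1416 -0.0317  2.9308] 0.06245920240441545 114.0482085943222 16.55
```

```bash
python3 -m jog '[[[0,0,2,0,0,0,0],[0,0,1,0,0,0,0],[0,0,0,0,0,0,0]]]' | sed -n 2,4p
python3 -m jog '[[[0,0,0.7,0,0,0,0],[0,0,0,0,0,0,0]]]' | sed -n 2,4p
python3 -m jog '[[[0,0,0.5,0,0,0,0],[0,0,0,0,0,0,0]]]' | sed -n 2,4p
```

```text
position: [0.5321, -0.0348, 0.1398]
tool_rot: [-3.141, -0.032, 2.931]
force: [-0.2, -0.6, 1.1]
position: [0.5322, -0.0348, 0.1395]
tool_rot: [-3.141, -0.031, 2.931]
force: [-1.3, -2.1, 11.2]
position: [0.5323, -0.0348, 0.1393]
tool_rot: [-3.141, -0.031, 2.931]
force: [-3.0, -1.9, 17.8]
```

```bash
python3 - <<'E'
from h import *
feel(4)
E
```

```text
F [-2.568 -1.683 17.808] [0.15 0.56 0.19] M [-0.1524  1.4185  0.0531] [0.0237 0.0475 0.0199] [ 0.5323 -0.0348  0.1393] [-3.1412 -0.0309  2.9305] 0.06248316829141102 116.74740135669708 17.45
```

Contact came at a net 23 N and off-centre towards the hinge side, so the held box sags about 2°. I back off, correct the tilt and try again.

```bash
python3 -m jog '[[[0,0,-1.2,0,0,0,0],[0,0,0,0,0.03,0,0],[0,0,0,0,0,0,0]]]' | sed -n 2,4p
python3 -m jog '[[[0,0,0.6,0,0,0,0],[0,0,0,0,0,0,0]]]' | sed -n 2,4p
python3 f.py
```

```text
position: [0.5322, -0.0348, 0.1394]
tool_rot: [3.141, -0.063, 2.93]
force: [-0.5, 0.2, -6.3]
position: [0.5319, -0.0347, 0.1389]
tool_rot: [3.142, -0.061, 2.931]
force: [-0.5, -0.2, -4.0]
F [-0.242  0.102 -5.728] [0.2  0.58 0.53] M [-0.0682 -0.3188  0.0058] [0.0304 0.0336 0.0256] [ 0.532  -0.0348  0.139 ] [ 3.1416 -0.0621  2.9307] 0.0629794835452623 114.24515783786774 18.7
tool M [ 3.00e-04 -3.26e-01 -5.80e-03] 59.27790808005069
```

```bash
python3 -m jog '[[[0,0,0.5,0,0,0,0],[0,0,0,0,0,0,0]]]' | sed -n 2,4p
python3 -m jog '[[[0,0,0.4,0,0,0,0],[0,0,0,0,0,0,0]]]' | sed -n 2,4p
python3 - <<'E'
from h import *
F,M,s=feel(4); R=Ro.from_euler('xyz',s['tool_rot']).as_matrix(); print('tool F',(R.T@F).round(2),'M',(R.T@M).round(4))
E
```

```text
position: [0.532, -0.0347, 0.1388]
tool_rot: [-3.141, -0.062, 2.931]
force: [-2.1, -1.0, 3.0]
position: [0.5321, -0.0347, 0.1387]
tool_rot: [-3.141, -0.061, 2.931]
force: [-3.1, -0.0, 10.7]
F [-3.114 -1.107 11.075] [0.58 0.19 0.38] M [-0.1172  0.8249  0.0224] [0.0335 0.0152 0.0408] [ 0.5321 -0.0347  0.1387] [-3.1414 -0.0615  2.9307] 0.06311701218459649 116.01060569286346 19.3
tool F [  3.49  -1.74 -10.88] M [ 0.2881  0.7821 -0.0048]
```

```bash
python3 -m jog '[[[0,0,-0.9,0,0,0,0],[0,0,0,0,-0.015,0,0],[0,0,0,0,0,0,0]]]' | sed -n 2,4p
python3 -m jog '[[[0,0,0.4,0,0,0,0],[0,0,0,0,0,0,0]]]' | sed -n 2,4p
python3 -m jog '[[[0,0,0.3,0,0,0,0],[0,0,0,0,0,0,0]]]' | sed -n 2,4p
python3 - <<'E'
from h import *
F,M,s=feel(4); R=Ro.from_euler('xyz',s['tool_rot']).as_matrix(); print('tool F',(R.T@F).round(2),'M',(R.T@M).round(4))
E
```

```text
position: [0.5318, -0.0347, 0.1392]
tool_rot: [-3.141, -0.046, 2.931]
force: [-2.1, 0.5, 1.6]
position: [0.5319, -0.0347, 0.1389]
tool_rot: [-3.141, -0.047, 2.931]
force: [-2.9, -0.5, 9.3]
position: [0.532, -0.0347, 0.1389]
tool_rot: [-3.141, -0.047, 2.931]
force: [-3.8, -1.2, 15.8]
F [-4.688 -1.453 15.326] [0.44 0.42 0.3 ] M [-0.0265  1.5837 -0.0046] [0.0396 0.0169 0.0143] [ 0.532  -0.0347  0.1389] [-3.1413 -0.0465  2.9306] 0.06270955861278585 116.45437180995941 20.2
tool F [  4.99  -2.41 -15.11] M [0.357  1.543  0.0207]
```

Contact is now flat, centred about 33 mm from the tool, which is under the band. I relieve the pressure and release.

```bash
python3 -m jog '[[[0,0,-0.5,0,0,0,0],[0,0,0,0,0,0,0]]]' | sed -n 2,4p
python3 -m jog '[[[0,0,0,0,0,0,0.8],[0,0,0,0,0,0,0.9],[0,0,0,0,0,0,1],[0,0,0,0,0,0,1],[0,0,0,0,0,0,1]]]'
python3 -m jog '[[[0,0,-15,0,0,0,1],[0,0,-40,0,0,0,1],[0,0,-50,0,-0.047,0,1],[0,0,-50,0,0,0,1],[0,0,0,0,0,0,1]]]'
python3 - <<'E'
from h import *
p,q=wrist('w5.png'); a=snap('scene'); b=snap('top')
import pickle; pickle.dump([(q,p['img']),(a,a['img']),(b,b['img'])],open('E.pkl','wb'))
i=np.hstack([cv2.resize(p['img'],(400,300)),cv2.resize(a['img'][150:240,200:320],(400,300))])
cv2.imwrite('pics/e.png',i[:,:,::-1])
for P,Q in((p,q),(a,a),(b,b)): spots(P,Q,['base','red','red_band','red_clasp','base_band'])
E
```

```text
position: [0.5319, -0.0347, 0.139]
tool_rot: [-3.141, -0.047, 2.931]
force: [-3.0, -0.7, 7.2]
clock: 20.9
position: [0.532, -0.0347, 0.1388]
tool_rot: [3.141, -0.047, 2.931]
force: [0.1, -0.1, 0.7]
grip_width: 0.0855
finger_force: 0.0
clock: 21.4
position: [0.5385, -0.0351, 0.3006]
tool_rot: [3.141, 0.009, 2.931]
force: [0.4, 0.6, -1.4]
grip_width: 0.0855
finger_force: 0.0
base [([0.591, -0.044, 0.086], 0.24, [254, 230])]
red [([0.528, -0.035, 0.063], 0.6, [250, 156])]
red_band [([0.531, -0.032, 0.117], 0.81, [254, 175])]
red_clasp [([0.592, -0.048, 0.087], 0.9, [251, 233])]
base_band []
base [([0.497, -0.026, -0.001], 0.59, [251, 215])]
red [([0.192, -0.301, 0.003], 0.9, [197, 157]), ([0.53, -0.033, 0.059], 0.58, [248, 207]), ([0.314, -0.158, 0.002], 0.58, [225, 179])]
red_band [([0.32, -0.158, 0.056], 0.94, [224, 167]), ([0.197, -0.297, 0.051], 0.85, [196, 147]), ([0.526, -0.03, 0.116], 0.78, [249, 191])]
red_clasp [([0.363, -0.109, 0.028], 0.76, [235, 182]), ([0.24, -0.348, 0.025], 0.68, [181, 157]), ([0.591, -0.045, 0.084], 0.63, [240, 212])]
base_band [([0.5, -0.029, 0.059], 0.71, [250, 201]), ([0.378, 0.069, 0.002], 0.68, [284, 196]), ([0.686, 0.338, -0.001], 0.57, [370, 275])]
base [([0.503, -0.028, 0.002], 0.87, [258, 185])]
red [([0.53, -0.035, 0.062], 0.7, [260, 176]), ([0.318, -0.157, 0.001], 0.5, [293, 236])]
red_band [([0.532, -0.034, 0.123], 0.58, [260, 173]), ([0.71, -0.302, 0.002], 0.46, [331, 131]), ([0.321, -0.153, 0.053], 0.44, [293, 235])]
red_clasp [([0.362, -0.106, 0.028], 0.54, [279, 223]), ([0.53, -0.03, 0.118], 0.27, [259, 173])]
base_band [([0.502, -0.03, 0.06], 0.55, [259, 184])]
```

View pics/e.png

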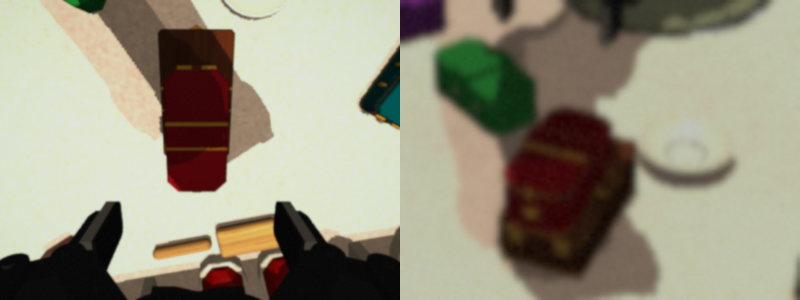

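Red stands level on the base band: centre (0.530,-0.034), underside z≈0.061, clasp point z≈0.086. Next is a side view of the stack from the teal side.

```bash
python3 -m jog '[[[-2,46,0,0,0,0,1],[-2,46,0,0,0,0,1],[-2,46,10,0.14,0,0,1],[-3,46,20,0.14,0,0,1],[-3,30,20,0.14,0,0,1]]]' >/dev/null
python3 -m jog '[[[0,0,0,0.14,0,0,1],[0,0,0,0.14,0,0,1],[0,0,0,0,0,0,1],[0,0,0,0,0,0,1]]]' | sed -n 1,4p
cat >> h.py <<'E'
def rmask(n,v,q,S=4):  # v: x,y,yaw,th, z, pitch of underside(+ = +x end down), placed about centre
    m=np.zeros((384*S,512*S),np.uint8)
    Z=(Ro.from_euler('z',v[2])*Ro.from_euler('y',v[5])).as_matrix()
    for a in model(n,(0,0,0,v[3]))[0]:
        a=a@Z.T+[v[0],v[1],v[4]]; c=a@q['R'].T+q['t']; u=c@q['intrinsics'].T; u=u[:,:2]/u[:,2:]
        cv2.fillConvexPoly(m,np.int32(np.round(cv2.convexHull(np.float32((u+.5)*S*16-8))[:,0])),255,shift=4)
    return cv2.resize(m,(512,384),interpolation=cv2.INTER_AREA)/255.
def rfit(n,v0,views):
    sc=np.array([.004,.004,.05,.03,.004,.03]); v0=np.array(v0,float)
    f=lambda u:sum(np.abs(rmask(n,v0+u*sc,q)-m).sum()/m.sum() for q,m in views)
    x=np.zeros(6)
    for _ in range(2):
        r=minimize(f,x,method='Nelder-Mead',options=dict(maxiter=500,xatol=.02,fatol=1e-4,initial_simplex=x+np.vstack([np.zeros(6),np.eye(6)*.7]))); x=r.x
    return v0+x*sc,r.fun
E
python3 - <<'E'
from h import *
p,q=wrist('w6.png'); i=p['img'].copy()
m=best('red',p,q,(.53,-.034,.085)); v,f=rfit('red',(.53,-.034,2.93,.055,.0595,-.032),[(q,m)])
print('red',v.round(4),'tilt deg',np.rad2deg(v[[2,3,5]]).round(2),round(f,3))
e=(rmask('red',v,q)>.5).astype('uint8');cv2.drawContours(i,cv2.findContours(e,0,2)[0],-1,(0,255,0),1)
mt=best('teal',p,q,(.538,.242,.03))
if mt is not None:
    for g in(.06,.12): v,f=fit('teal',(.538,.242,-.68,g),[(q,mt)]); print('teal',v.round(4),np.rad2deg(v[2:]).round(2),round(f,3))
    e=(mask('teal',v,q)>.5).astype('uint8');cv2.drawContours(i,cv2.findContours(e,0,2)[0],-1,(0,255,0),1)
spots(p,q,['red','red_band','red_clasp','teal','teal_clasp'])
cv2.imwrite('pics/w6o.png',i[:,:,::-1])
E
```

```text
clock: 23.2
position: [0.5854, 0.1397, 0.2422]
tool_rot: [-2.525, -0.009, 2.932]
force: [0.3, 0.3, 1.1]
red [ 0.5296 -0.0355  2.9877  0.0323  0.0595  0.0266] tilt deg [171.18   1.85   1.52] 0.02
red [([0.524, -0.035, 0.062], 0.85, [204, 143])]
red_band [([0.531, -0.033, 0.116], 0.58, [163, 161])]
red_clasp [([0.592, -0.047, 0.088], 0.71, [191, 218])]
teal []
teal_clasp []
```

View pics/w6o.png

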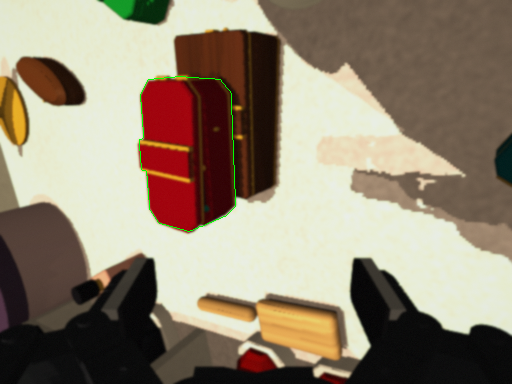

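```bash
python3 - <<'E'
from h import *
import pickle
p,q=wrist(); m=best('red',p,q,(.53,-.034,.085)); D=pickle.load(open('D.pkl','rb'))
for pit in(-.034,-.06):
    sc=np.array([.004,.004,.03,.004]); v0=np.array([.53,-.034,.055,.0595])
    w=lambda u:(lambda a:(a[0],a[1],2.93,a[2],a[3],pit))(v0+u*sc)
    f=lambda u:np.abs(rmask('red',w(u),q)-m).sum()/m.sum()
    r=minimize(f,np.zeros(4),method='Nelder-Mead',options=dict(initial_simplex=np.vstack([np.zeros(4),np.eye(4)])));print(pit,np.round(w(r.x),4),np.rad2deg(w(r.x)[3]),r.fun)
# lid angle from the first views (w2 wrist, scene), joint
vs=[D['red'][0],D['red'][2]]
for th in(.035,.05,.065,.08,.1):
    r=minimize(lambda u:sum(np.abs(mask('red',(.5+u[0]*.004,-.2366+u[1]*.004,1.663+.03*u[2],th),a)-b).sum()/b.sum() for a,b in vs),np.zeros(3),method='Nelder-Mead',options=dict(maxiter=120));print(th,r.fun)
E
```

```text
-0.034 [ 0.5287 -0.0365  2.93    0.0438  0.0581 -0.034 ] 2.510071862443465 0.030314406095538073
-0.06 [ 0.528  -0.0374  2.93    0.0627  0.0566 -0.06  ] 3.590576485523503 0.03159809491545081
0.035 0.08845703654533855
0.05 0.09369535143704534
0.065 0.10412484064663985
0.08 0.11683558348817315
0.1 0.1370270927234488
```

```bash
python3 -m jog '[[[0,0,0,-0.14,0,0,1],[0,0,0,-0.14,0,0,1],[0,0,0,-0.14,0,0,1],[0,0,0,-0.14,0,0,1],[0,0,0,-0.057,0,0,1]]]' >/dev/null
python3 -m jog '[[[30,40,0,0,0,0,1],[37,48,0,0,0,0.1,1],[0,0,0,0,0,0.12,1],[0,0,0,0,0,0.12,1],[0,0,0,0,0,0.13,1]]]' >/dev/null
python3 -m jog '[[[0,0,0,0,0,0,1],[0,0,0,0,0,0,1]]]' | sed -n 1,4p
python3 - <<'E'
from h import *
p,q=wrist('w7.png'); s=bot.observe(); R=Ro.from_euler('xyz',s['tool_rot']).as_matrix()
m=best('teal',p,q,(.538,.242,.03)); print(m is not None)
for g in(.06,.12):
    v,f=fit('teal',(.538,.242,-.68,g),[(q,m)]); print('teal',v.round(4),np.rad2deg(v[2:]).round(2),round(f,3))
    d=np.array([v[0],v[1],.078])-s['position']; print('delta tool',(R.T@d*1000).round(1),'yaw err',v[2]+np.pi-np.arctan2(R[1,0],R[0,0]))
feel(15)
E
```

```text
clock: 24.9
position: [0.5428, 0.2299, 0.2431]
tool_rot: [-3.136, -0.006, 2.465]
force: [0.8, -0.7, 0.4]
True
teal [ 0.5398  0.2448 -0.6893  0.0482] [-39.49   2.76] 0.021
delta tool [ 10.7  10.7 165. ] yaw err -0.012722730888121703
teal [ 0.5398  0.2447 -0.6898  0.0444] [-39.52   2.54] 0.021
delta tool [ 10.7  10.7 165. ] yaw err -0.013217153433114248
F [-0.014  0.143  0.032] [0.43 0.41 0.39] M [-0.0056 -0.0011  0.0125] [0.0295 0.028  0.0258] [0.5428 0.2298 0.243 ] [-3.1355 -0.0066  2.4615] 0.0853001975355836 0.0 25.75
```

```bash
python3 -m jog '[[[10.7,10.7,0,-0.006,-0.0066,0.012,1],[0,0,45,0,0,0,1],[0,0,45,0,0,0,1],[0,0,35,0,0,0,1],[0,0,0,0,0,0,1]]]' | sed -n 1,4p
python3 -m jog '[[[0,0,20,0,0,0,1],[0,0,14,0,0,0,1],[0,0,5,0,0,0,1],[0,0,0,0,0,0,1],[0,0,0,0,0,0,1]]]' | sed -n 1,4p
```

```text
clock: 26.25
position: [0.5394, 0.2439, 0.1142]
tool_rot: [-3.136, -0.003, 2.45]
force: [-0.3, -0.3, 0.7]
clock: 26.75
position: [0.5416, 0.245, 0.0799]
tool_rot: [3.141, 0.0, 2.449]
force: [0.7, -0.1, -0.1]
```

```bash
python3 -m jog '[[[1,-1.4,1.5,0,0,0,1],[0,0,0,0,0,0,0],[0,0,0,0,0,0,0],[0,0,0,0,0,0,0],[0,0,0,0,0,0,0]]]' 100 | sed -n 2,6p
python3 -m jog '[[[0,0,0,0,0,0,0],[0,0,-5,0,0,0,0],[0,0,-15,0,0,0,0],[0,0,-15,0,0,0,0],[0,0,0,0,0,0,0]]]' | sed -n 1,6p
cat > g.py <<'E'
from h import *
s=bot.observe(); f=open('m.txt','a'); f.write(' '.join('%.5f'%x for x in [*s['force'],*s['moment'],*s['tool_rot']])+'\n')
E
rm -f m.txt
python3 - <<'E'
from h import *
F,M,s=feel(20); R=Ro.from_euler('xyz',s['tool_rot']).as_matrix(); print('tool M',(R.T@M).round(4),(R.T@M)[1]/(R.T@F)[2]*-1000)
E
```

```text
position: [0.5397, 0.2444, 0.078]
tool_rot: [3.142, 0.0, 2.449]
force: [-2.1, -2.1, 10.3]
grip_width: 0.0569
finger_force: 107.1
clock: 27.75
position: [0.5406, 0.2449, 0.1151]
tool_rot: [3.139, 0.001, 2.449]
force: [-0.1, 0.4, -2.7]
grip_width: 0.0573
finger_force: 106.8
F [-0.104 -0.083 -2.39 ] [0.47 0.54 0.36] M [-0.003  -0.0146 -0.0144] [0.0348 0.0331 0.0282] [0.5396 0.2444 0.1125] [-3.1414 -0.      2.4493] 0.056905892117932184 106.77721560001373 28.75
tool M [-0.007  -0.0131  0.0144] 5.496532585535654
```

```bash
python3 -m jog '[[[0,0,-28,0,0,0,0],[0,0,-40,0,0,0,0],[0,0,-40,0,0,0,0],[-12,-16,-10,0,0,0,0],[-22,-29,0,0,0,0,0]]]' >/dev/null
python3 -m jog '[[[-22,-29,0,0,0,0,0],[-22,-29,0,0,0,0,0],[-22,-29,0,0,0,0,0],[-22,-29,0,0,0,0,0],[-22,-29,0,0,0,0,0]]]' >/dev/null
python3 -m jog '[[[-20,-26,0,0,0,-0.05,0],[-6,-6,0,0,0,-0.11,0],[0,0,0,0,0,-0.11,0],[0,0,0,0,0,-0.11,0],[0,0,0,0,0,-0.101,0]]]' >/dev/null
python3 -m jog '[[[0,0,0,0,0,0,0],[0,0,0,0,0,0,0],[0,0,0,0,0,0,0]]]'; python3 g.py
python3 -m jog '[[[0,0,0,0,0,0,0]]]' >/dev/null; python3 g.py
python3 -m jog '[[[0,0,0,0,0,0,0]]]' >/dev/null; python3 g.py
python3 -m jog '[[[0,0,0,0,0,0,0]]]' >/dev/null; python3 g.py
python3 -m jog '[[[0,0,0,0,0,0,0]]]' >/dev/null; python3 g.py
python3 -m jog '[[[0,0,0,0,0,0,0]]]' >/dev/null; python3 g.py
python3 -m jog '[[[0,0,0,0,0,0,0]]]' >/dev/null; python3 g.py
python3 -m jog '[[[0,0,0,0,0,0,0]]]' >/dev/null; python3 g.py
python3 -m jog '[[[0,0,0,0,0,0,0]]]' >/dev/null; python3 g.py
python3 -m jog '[[[0,0,0,0,0,0,0]]]' >/dev/null; python3 g.py
python3 -m jog '[[[0,0,0,0,0,0,0]]]' >/dev/null; python3 g.py
python3 -m jog '[[[0,0,0,0,0,0,0]]]' >/dev/null; python3 g.py
python3 -m jog '[[[0,0,0,0,0,0,0]]]' >/dev/null; python3 g.py
python3 -m jog '[[[0,0,0,0,0,0,0]]]' >/dev/null; python3 g.py
python3 -m jog '[[[0,0,0,0,0,0,0]]]' >/dev/null; python3 g.py
python3 -m jog '[[[0,0,0,0,0,0,0]]]' >/dev/null; python3 g.py
python3 - <<'E'
from h import *
a=np.loadtxt('m.txt'); s=bot.observe(); R=Ro.from_euler('xyz',s['tool_rot']).as_matrix()
M=a[:,3:6]@R; print(len(a),'F',a[:,:3].mean(0).round(2),'tool M',M.mean(0).round(4),M.std(0).round(4),'d mm',M.mean(0)[1]/-2.55*1000)
d=np.array([.5292,-.0351,.1923])-s['position'];print((R.T@d*1000).round(1),np.round(s['tool_rot'],4),s['position'])
E
```

```text
clock: 30.55
position: [0.5292, -0.0349, 0.2305]
tool_rot: [-3.141, 0.0, 2.928]
force: [-0.6, -0.3, -2.8]
grip_width: 0.0571
finger_force: 107.6
16 F [ 0.3  -0.06 -2.45] tool M [-0.0014 -0.0259 -0.0027] [0.0296 0.0352 0.0279] d mm 10.17166669049797
[-0.  -0.1 38.2] [-3.1415e+00 -1.0000e-04  2.9303e+00] [ 0.52920276 -0.03496164  0.23048587]
```

```bash
python3 -m jog '[[[-3,0,15,0,0,0,0],[0,0,12,0,0,0,0],[0,0,4,0,0,0,0],[0,0,2,0,0,0,0],[0,0,0,0,0,0,0]]]' | sed -n 2,4p
python3 -m jog '[[[0,0,1.2,0,0,0,0],[0,0,0,0,0,0,0]]]' | sed -n 2,4p
python3 -m jog '[[[0,0,0.8,0,0,0,0],[0,0,0,0,0,0,0]]]' | sed -n 2,4p
```

```text
position: [0.5321, -0.0355, 0.1972]
tool_rot: [-3.142, -0.001, 2.931]
force: [-1.0, -0.1, -2.9]
position: [0.5322, -0.0356, 0.1965]
tool_rot: [-3.141, 0.0, 2.93]
force: [-0.3, 0.4, -2.7]
position: [0.5326, -0.0357, 0.1959]
tool_rot: [-3.142, 0.001, 2.93]
force: [1.3, -0.1, 4.0]
```

```bash
rm m.txt; python3 -m jog '[[[0,0,-0.3,0,0,0,0]]]' | sed -n 2,4p; python3 g.py
python3 -m jog '[[[0,0,0,0,0,0,0]]]' >/dev/null; python3 g.py
python3 -m jog '[[[0,0,0,0,0,0,0]]]' >/dev/null; python3 g.py
python3 -m jog '[[[0,0,0,0,0,0,0]]]' >/dev/null; python3 g.py
cat > k.py <<'E'
from h import *
a=np.loadtxt('m.txt'); s=bot.observe(); R=Ro.from_euler('xyz',s['tool_rot']).as_matrix()
print('tool F',(a[:,:3]@R).mean(0).round(2),'M',(a[:,3:6]@R).mean(0).round(4),s['position'].round(4) if hasattr(s['position'],'round') else s['position'],s['clock'])
E
python3 k.py
python3 - <<'E'
from h import *
p,q=wrist('w8.png'); a=snap('scene')
i=np.hstack([cv2.resize(p['img'],(400,300)),cv2.resize(a['img'][140:230,200:320],(400,300),interpolation=2)])
cv2.imwrite('pics/g.png',i[:,:,::-1])
E
```

```text
position: [0.5324, -0.0356, 0.1961]
tool_rot: [-3.142, 0.001, 2.93]
force: [1.6, -0.3, 2.4]
tool F [-1.99 -0.14 -4.09] M [ 0.0988 -0.4739  0.0084] [ 0.5324 -0.0356  0.196 ] 33.35
```

View pics/g.png

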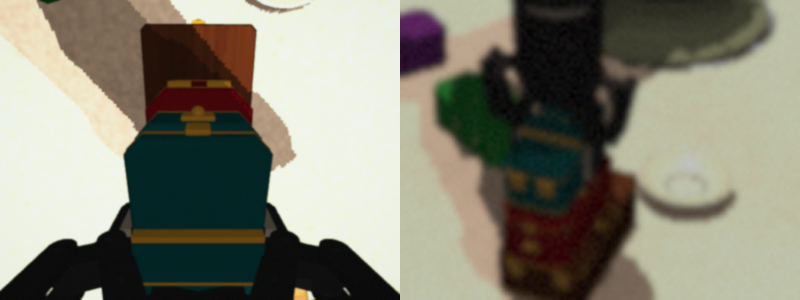

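Orientation is right: the teal clasp is over red's hinge end, with red and base alternating below. The contact height implies a red lid angle of about 3.7°, so red's band rises about 0.03 rad towards the base hinge. I tilt teal to match and touch again.

```bash
python3 -m jog '[[[0,0,-1.5,0,0,0,0],[2.3,0,0,0,-0.03,0,0],[0,0,0,0,0,0,0]]]' | sed -n 2,4p
python3 -m jog '[[[0,0,1,0,0,0,0],[0,0,0,0,0,0,0]]]' | sed -n 2,4p
python3 -m jog '[[[0,0,0.5,0,0,0,0],[0,0,0,0,0,0,0]]]' | sed -n 2,4p
python3 -m jog '[[[0,0,0.3,0,0,0,0],[0,0,0,0,0,0,0]]]' | sed -n 2,4p
```

```text
position: [0.529, -0.035, 0.197]
tool_rot: [-3.141, 0.029, 2.931]
force: [-0.0, -0.6, -2.2]
position: [0.5299, -0.0352, 0.1962]
tool_rot: [-3.141, 0.029, 2.93]
force: [-2.5, 0.0, 0.4]
position: [0.5302, -0.0352, 0.196]
tool_rot: [-3.141, 0.03, 2.93]
force: [-1.7, -1.0, 5.9]
position: [0.5304, -0.0352, 0.196]
tool_rot: [-3.141, 0.031, 2.93]
force: [-1.5, -0.8, 8.4]
```

```bash
python3 -m jog '[[[0,0,-1.2,0,0,0,0],[-1.3,0,0,0,0.017,0,0],[0,0,0,0,0,0,0]]]' | sed -n 2,4p
python3 -m jog '[[[0,0,0.6,0,0,0,0],[0,0,0,0,0,0,0]]]' | sed -n 2,4p
python3 -m jog '[[[0,0,0.3,0,0,0,0],[0,0,0,0,0,0,0]]]' | sed -n 2,4p
```

```text
position: [0.5315, -0.0355, 0.1966]
tool_rot: [3.141, 0.012, 2.93]
force: [0.3, 0.3, -2.0]
position: [0.5313, -0.0354, 0.1961]
tool_rot: [3.142, 0.013, 2.93]
force: [0.2, 0.3, 0.9]
position: [0.5314, -0.0354, 0.196]
tool_rot: [-3.142, 0.014, 2.93]
force: [1.8, -0.8, 2.2]
```

```bash
python3 -m jog '[[[0,0,-0.2,0,0,0,0],[0,0,0,0,0,0,0.75],[0,0,0,0,0,0,0.8],[0,0,0,0,0,0,0.9],[0,0,0,0,0,0,1]]]' | sed -n 2,6p
python3 -m jog '[[[0,0,0,0,0,0,1],[0,0,0,0,0,0,1]]]' | sed -n 2,6p
python3 - <<'E'
from h import *
p,q=wrist('w9.png'); a=snap('scene'); t=snap('top')
for P,Q in((p,q),(a,a),(t,t)): spots(P,Q,['teal','teal_clasp','red_clasp','base_band'])
E
```

```text
position: [0.5311, -0.0354, 0.196]
tool_rot: [-3.141, 0.013, 2.93]
force: [-0.6, -1.0, -0.7]
grip_width: 0.0854
finger_force: 0.0
position: [0.5312, -0.0354, 0.196]
tool_rot: [-3.141, 0.013, 2.93]
force: [0.7, 0.2, -1.7]
grip_width: 0.0856
finger_force: 0.0
teal [([0.532, -0.033, 0.12], 0.61, [258, 255])]
teal_clasp [([0.475, -0.023, 0.142], 0.93, [253, 143])]
red_clasp []
base_band []
teal [([0.531, -0.036, 0.118], 0.59, [247, 191])]
teal_clasp [([0.69, 0.341, -0.002], 0.65, [371, 276]), ([0.469, -0.023, 0.145], 0.55, [254, 173]), ([0.388, -0.394, 0.001], 0.44, [155, 183])]
red_clasp [([0.238, -0.349, 0.027], 0.93, [181, 157]), ([0.591, -0.047, 0.082], 0.63, [239, 213]), ([0.36, -0.107, 0.028], 0.58, [236, 181])]
base_band [([0.501, -0.032, 0.063], 0.51, [249, 200]), ([0.592, -0.047, 0.083], 0.43, [239, 213]), ([0.498, -0.03, 0.0], 0.27, [250, 215])]
teal [([0.528, -0.034, 0.118], 0.63, [260, 174])]
teal_clasp [([0.48, -0.026, 0.138], 0.58, [258, 187])]
red_clasp [([0.36, -0.106, 0.025], 0.51, [279, 224])]
base_band [([0.501, -0.026, 0.062], 0.81, [257, 184])]
```

```bash
python3 -m jog '[[[0,0,-10,0,0,0,1],[0,0,-30,0,0,0,1],[0,0,-45,0,0,0,1],[0,0,-45,0,0,0,1],[0,-40,0,0,0,0,1]]]' >/dev/null
python3 -m jog '[[[0,-45,0,0,0,0,1],[0,-45,0,0,0,0,1],[0,-45,10,-0.14,0,0,1],[0,-20,20,-0.14,0,0,1],[0,0,20,-0.14,0,0,1]]]' >/dev/null
python3 -m jog '[[[0,0,0,-0.14,0,0,1],[0,0,0,-0.14,0,0,1],[0,0,0,0,0,0,1],[0,0,0,0,0,0,1]]]' | sed -n 1,4p
python3 - <<'E'
from h import *
p,q=wrist(); a=snap('scene')
spots(p,q,['teal','teal_clasp','red','red_clasp','base'])
i=np.hstack([cv2.resize(p['img'],(400,300)),cv2.resize(a['img'][140:230,200:320],(400,300),interpolation=2)])
cv2.imwrite('pics/z.png',i[:,:,::-1])
E
```

```text
clock: 37.9
position: [0.4925, -0.2108, 0.2761]
tool_rot: [2.469, 0.01, 2.931]
force: [-0.4, 0.9, -0.2]
teal [([0.532, -0.034, 0.119], 0.7, [300, 171])]
teal_clasp [([0.477, -0.022, 0.141], 0.77, [323, 110])]
red [([0.524, -0.035, 0.059], 0.57, [257, 152])]
red_clasp [([0.593, -0.046, 0.088], 0.62, [276, 221])]
base [([0.505, -0.028, 0.003], 0.68, [229, 126])]
```

View pics/z.png

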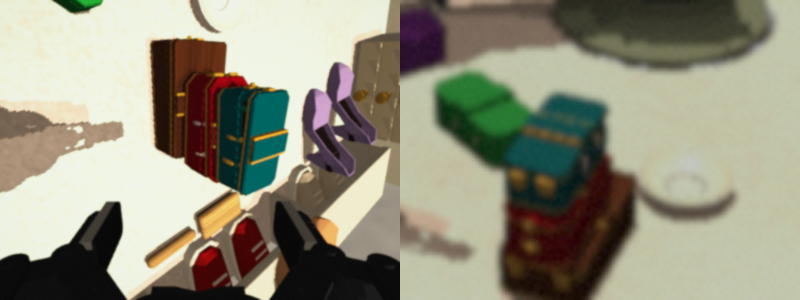

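The stack stands level and in line, with the ends alternating, and the arm is clear of it. I hand it in.

```bash
python3 -c "
from workcell import bot
print(bot.job_done())"
```

```text
the job is handed in; nothing more can be done
None
```

The job is handed in at about 38 s: red is stacked on the wooden box and teal on red, end for end and in line; the last pictures showed both level on their bands, standing alone with the arm clear, though pressure while feeling for contact with red briefly reached about 23 N.

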